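# Feed the slide cases home and close the keeper

## Task

Push the row of four slide cases standing in the feed rail along it, all together as one row, until the first is fully home against the end stop. Then swing the keeper arm across the rail behind the last case until it stops. Only push: the cases must stay down on the rail and the row must not come apart, and leave the spare case, reagent bottle and tube beside the rail where they are.

Things in the scene. Friction and masses are not known exactly. Their poses are not given: they have to be found in the camera images.
- feed_rail: fixed grey metal feed rail, an open-topped channel 340 mm long (x), 101 mm wide (y). Origin at the centre of its underside, on the bench; +x runs along the channel to the end stop, z up. Channel floor 6 mm above the bench, 89 mm wide inside; side walls 6 mm thick, tops 16 mm above the bench. The -x end is open. The end stop, 48 mm high, stands across the +x end
- stop_face (a point): centre of the foot of the end stop's face, on the channel floor (rail x = +155 mm, y = 0). The row starts 60 to 115 mm short of it; when home, the back of the last case is at rail x = +35 mm
- keeper (a joint): angle of the keeper arm about its upright pivot: 0 = closed, square across the channel (pointing to rail +y), at its inner stop; grows as it opens; pi/2 = pointing to rail -x, just outside the -y wall; limit 2.0. Starts at 1.57 to 1.8. Light friction (about 1 N at the post), no spring: it stays where left. Closed, it stands 6 mm behind the last case when the row is home
- keeper_pivot (a point): centre of the keeper's pivot, on a lug outside the rail's -y wall at rail x = +23 mm, y = -58 mm, 18 mm above the bench
- keeper_post (a point): middle of the keeper's black upright post, 37 mm above the bench. The keeper is a steel bar reaching 85 mm from its pivot, 12 mm wide, from 19 to 29 mm above the bench; the round post, 13 mm in diameter, stands on it 75 mm from the pivot, its top 55 mm above the bench. Bar and post can be pushed with a fingertip
- case_1: First of the row, nearest the end stop: closed slide case, a rigid box 30 mm long along the rail, 85 mm wide across it and 34 mm high, about 50 g; origin at the centre of its underside (on the rail floor), its x along the rail towards the stop, y across, z up. The four stand face to face, touching, loose in the channel with 2 mm of play either side.
- case_2: Second of the row: closed slide case, a rigid box 30 mm long along the rail, 85 mm wide across it and 34 mm high, about 50 g; origin at the centre of its underside (on the rail floor), its x along the rail towards the stop, y across, z up. 
- case_3: Third of the row: closed slide case, a rigid box 30 mm long along the rail, 85 mm wide across it and 34 mm high, about 50 g; origin at the centre of its underside (on the rail floor), its x along the rail towards the stop, y across, z up. 
- case_4: Last of the row, the one at the open end: closed slide case, a rigid box 30 mm long along the rail, 85 mm wide across it and 34 mm high, about 50 g; origin at the centre of its underside (on the rail floor), its x along the rail towards the stop, y across, z up. 
- spare_case: a fifth slide case of the same kind, 30x85x34 mm, lying on the bench beside the rail's +y wall, not part of the row; origin at the centre of its underside; leave it alone
- small_bottle: small reagent bottle, 36 mm in diameter, 75 mm high, on the bench beside the rail's far part (either side); origin at the centre of its underside; leave it alone
- screw_tube: standing screw-cap tube, 34 mm in diameter, 114 mm high, on the bench beside the rail's far part (either side); origin at the centre of its underside; leave it alone
There are look-alikes about, which are no part of the job. What is shaped like the case_4 but yellow is not meant. Leave any green look-alike of the case_3 alone.

How it is judged:
By the outcome, as a careful person would: the job done as asked, in the order asked, and still so for the second after the job is handed in, with the robot touching nothing.
It also fails if it takes over 56 s, if anything falls off the work surface, if the arm or the gripper's body presses on something with over 40 N, if the wrist force passes 120 N, or if a joint passes its speed limit or range.

## Robot

A 6-joint arm with a two-finger parallel gripper is mounted at the origin on a cart in front of the work surface, level with it; the furniture and walls round the work are solid. World frame = base frame: x ahead of the robot, y to its left, z up, the work surface at z = 0. Lengths are in m, angles in degrees, forces in N, time in s.
With the tool pointing down it reaches from about 0.375 to 0.9 m from the base axis. Payload 3.1 kg.
Tool frame: the origin (TCP) lies on the centre line of the jaws, within the pads' length; the fingertips stand 8 mm ahead of it and the grasp point (between the pads) lies 11 mm behind it (bot.tip_extent is the distance from the TCP to the fingertips, in m); z points along the fingers, y is the line along which they close (so a half turn about z gives the same grasp; the last joint's range is limited). The gripper opens to 87 mm and grips with 3 to 60 N. Pads are 19 mm wide; open, the fingers measure 117 mm over their backs; the gripper's body (75 mm by 190 mm) begins 51 mm behind the grasp point.
Start: joints at [-80.071, 30.224, 82.088, -0, 67.689, -10.227], TCP at [0.215, -0.587, 0.231] pointing down, gripper open.
Joint ranges: [-176.69, 176.69], [-43.24, 126.21], [12.49, 139.97], [-82, 262], [0, 151.66], [-163.58, 163.58]. Speed limits (degrees/s): [159.86, 159.86, 180, 180, 180, 180].

## Interface

Orientations are given as a 3x3 rotation matrix whose columns are the frame's x, y, z axes.
In Python, from rig import bot, vision, workorder gives the robot as it stands.
- The arm moves only by the shell command python3 -m handwheel 'ROWS'. ROWS is JSON, a list of rows, each an object with "delta_rot": the turn, a rotation vector about the tool's x, y, z in rad, a list of three; "xyz": the shift along the tool's x, y, z in mm, a list of three; "hand": the closure, from -1 (fully open) to 1 (shut). A call has exactly 5 rows; each row is the pose to reach, as a shift and turn from the pose commanded when the call began, along the tool's axes at that moment; what a row does not reach only later rows make up. A row lasts 1/8 s, in which the tool goes at most 62.5 mm and 10.7 degrees, less where a joint would pass 70% of its speed; a pose out of reach is approached as far as the arm can. A call with a gripper value outside its range is refused whole. The fingers move at their own pace and stop on an object; the grip force is fixed at half the most. Time passes only in rows, so rows that repeat a pose let the fingers close, or fill a call up. It gives the time, the measured TCP pose, the force, the opening and the grip force at its end, in the units of the state.
- bot.read_state(): the state, without advancing time (a new reading comes with each control period).
- vision.capture(name): name is "side" or "top"; returns the picture (420x560x3 uint8, red, green, blue); there is no depth.
- vision.camera_model(name): a dict with "camera_matrix" (3x3 intrinsics, pixels), "dist_coeffs" ([k1, k2, p1, p2, k3] as OpenCV has them; the pictures are not rectified), "camera_from_world" (4x4, takes a point from world to camera coordinates). Camera axes: x right, y up, looking along -z (the intrinsics and any distortion apply to the point x, -y, -z); pixel columns grow to the right and rows downward; lengths in m; the calibration is good to about 2 mm. A picture is of the moment at which its call begins. camera_model takes no time and is no camera call.
- workorder.hand_in(): hands the job in; it is judged then, once.
The state is a dict: "time_s": time; "joint_positions": joint angles; "qvel": joint speeds; "tau": joint torques, N m; "position": TCP position; "tcp_rot": TCP orientation; "force": force on the tool from outside, world axes, zero at the start; "moment": the same for the moment, N m; "opening": opening from 0.0 (shut) to 1.0 (fully open); "grasp_force": force on a finger pad.
Only numpy, scipy, OpenCV 4.12 (cv2) and the standard library are available. Lean on these libraries where they do the work, as an engineer would, in place of code of your own. Each camera call takes 0.05 s, during which the arm holds its last target. There are 200 camera calls.

## Working session

There is one attempt and no reset: what is moved stays moved. The work goes in short steps, Python scripts to look and compute and a shell command to move; the robot and the scene stay as the last step left them, time stands still between calls to the robot, and variables do not carry over. Pictures are saved under pics/ and viewed, at most 10 in all, crops included, and the job is handed in when it is done.

```bash
mkdir -p pics; ls
python3 - <<'E'
from rig import bot, vision
import cv2,numpy as np
for n in("top","side"):
    im=vision.capture(n); cv2.imwrite(f"pics/{n}0.png",cv2.resize(im[:,:,::-1],(800,600),interpolation=cv2.INTER_CUBIC)); cv2.imwrite(f"pics/raw_{n}0.png",im[:,:,::-1])
    m=vision.camera_model(n);print(m)
s=bot.read_state();print(s['position'],s['tcp_rot'],s['opening'],s['force'],bot.tip_extent)
E
```

```text
pics
{'camera_matrix': array([[444.0384031 ,   0.        , 273.75182333],
       [  0.        , 444.0384031 , 210.25230962],
       [  0.        ,   0.        ,   1.        ]]), 'dist_coeffs': array([-0.05740453,  0.        ,  0.        ,  0.        ,  0.        ]), 'camera_from_world': array([[-4.75173513e-03, -9.99988610e-01,  4.47667288e-04,
         1.97834282e-01],
       [ 9.94318192e-01, -4.67718236e-03,  1.06345934e-01,
        -5.41728429e-01],
       [-1.06342629e-01,  9.50451438e-04,  9.94329091e-01,
        -9.99862681e-01],
       [ 0.00000000e+00,  0.00000000e+00,  0.00000000e+00,
         1.00000000e+00]])}
{'camera_matrix': array([[444.86866976,   0.        , 280.35724227],
       [  0.        , 444.86866976, 211.46279195],
       [  0.        ,   0.        ,   1.        ]]), 'dist_coeffs': array([-0.1221811,  0.       ,  0.       ,  0.       ,  0.       ]), 'camera_from_world': array([[-4.98562719e-01, -8.66853057e-01,  9.95870107e-04,
         4.45618112e-01],
       [ 5.47136564e-01, -3.13789165e-01,  7.76001250e-01,
        -2.77558950e-01],
       [-6.72366563e-01,  3.87430170e-01,  6.30730583e-01,
        -6.88217884e-01],
       [ 0.00000000e+00,  0.00000000e+00,  0.00000000e+00,
         1.00000000e+00]])}
[ 0.21528586 -0.58607545  0.22966439] [[ 9.38745742e-01  3.44610374e-01 -3.48892084e-04]
 [ 3.44610392e-01 -9.38743862e-01  1.90752174e-03]
 [ 3.29831476e-04 -1.91090975e-03 -9.99998120e-01]] 0.9966458794261953 [ 0.8757075  -0.34305265  0.04901032] 0.008
```

View pics/top0.png

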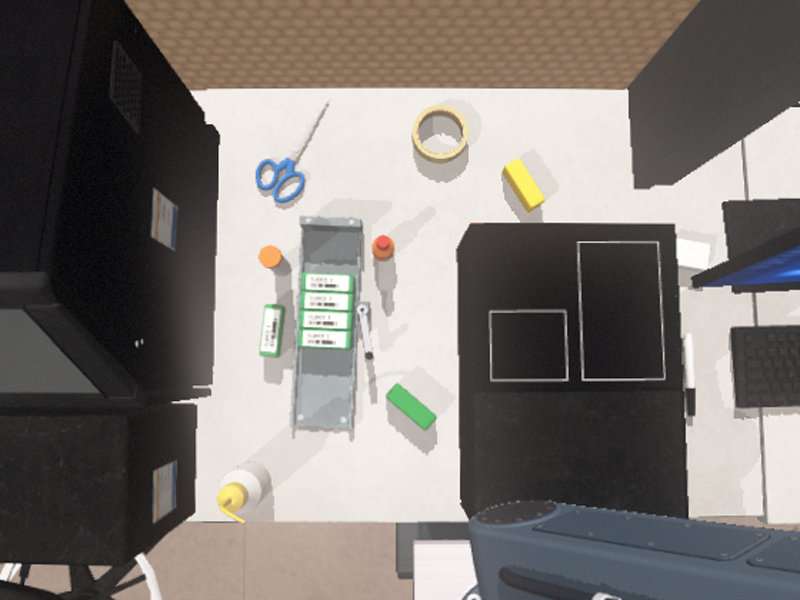

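View pics/side0.png

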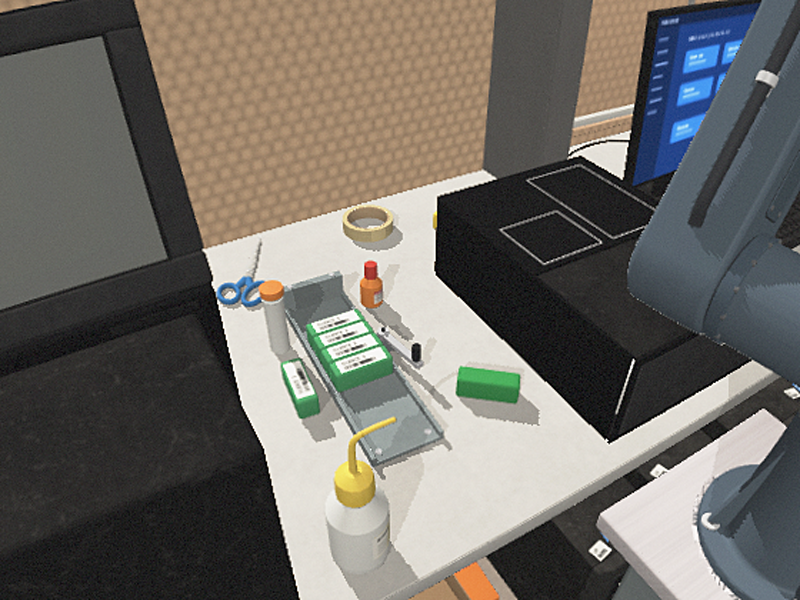

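The top view shows these candidates for the row:
- Labelled four in the rail at (327,282), (327,300), (327,318) and (326,338).
- Spare labelled case outside the rail at (271,331).
- Plain green block at (411,407).
- Yellow block at (523,185).

I choose the four labelled cases inside the channel; the keeper pivot is at (361,310) and the post near (369,354). Next I check this in a close crop.

Run:
```python
import cv2
im=cv2.imread("pics/raw_top0.png")[145:310,170:320]
cv2.imwrite("pics/c1.png",cv2.resize(im,None,fx=3.6,fy=3.6,interpolation=cv2.INTER_CUBIC))
```

```text
(no output)
```

View pics/c1.png

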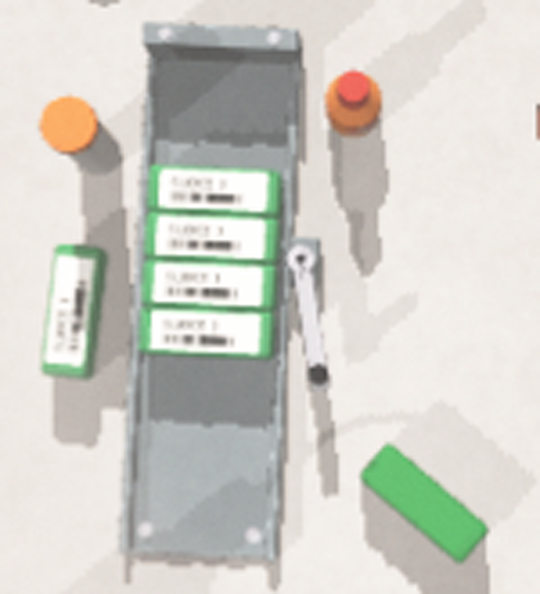

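The crop confirms it. The four labelled cases in the channel have tops with corners (152,167), (280,172), (142,354) and (271,357). The pivot is at (301,258) and the post top at (318,373).

```bash
cat > h.py <<'E'
import numpy as np,cv2
from rig import vision
def ray(n,px,z):
    m=vision.camera_model(n);T=np.array(m['camera_from_world'])
    u=cv2.undistortPoints(np.float64([[px]]),m['camera_matrix'],m['dist_coeffs'])[0,0]
    d=T[:3,:3].T@[u[0],-u[1],-1];c=-T[:3,:3].T@T[:3,3]
    return c+d*(z-c[2])/d[2]
def crop(px,z): return ray("top",(170+(px[0]+.5)/3.6-.5,145+(px[1]+.5)/3.6-.5),z)
E
python3 - <<'E'
from h import *
np.set_printoptions(precision=4,suppress=True)
for nm,p,z in[("c1L",(152,167),.04),("c1R",(280,172),.04),("c4L",(142,354),.04),("c4R",(271,357),.04),("pivot",(301,258),.03),("post",(318,373),.055),
 ("stopL",(145,25),.048),("stopR",(299,30),.048),("endL",(122,553),.016),("endR",(275,558),.016),("tube",(69,124),.114),("bottle",(352,88),.075)]:
    print(nm,crop(p,z)[:2])
E
```

```text
c1L [0.5867 0.3377]
c1R [0.583  0.2557]
c4L [0.4672 0.3429]
c4R [0.465  0.2612]
pivot [0.5287 0.2427]
post [0.4545 0.231 ]
stopL [0.6777 0.3422]
stopR [0.6738 0.2432]
endL [0.3408 0.3581]
endR [0.3374 0.2601]
tube [0.6016 0.3772]
bottle [0.6303 0.209 ]
```

```bash
cat >> h.py <<'E'
from rig import bot
from scipy.spatial.transform import Rotation as Rn
C=np.array([.508,.3013,0]);A=np.radians(-2.6)
u=np.array([np.cos(A),np.sin(A),0]);v=np.array([-u[1],u[0],0]);w=np.array([0,0,1.])
RT=np.c_[u,-v,-w]
def go(*world):
    "shift (tool mm) and turn to each world point with tool x along rail"
    s=bot.read_state();R=np.array(s['tcp_rot']);p=np.array(s['position'])
    for q in world: print((R.T@(np.array(q)-p)*1000).round(1),Rn.from_matrix(R.T@RT).as_rotvec().round(4))
def rail(x,y,z): return C+np.array([x,y,0])@np.c_[u,v,w].T/1000+w*z/1000
def where():
    s=bot.read_state();p=np.array(s['position'])-C
    print('t',s['time_s'],'rail mm',(np.array([p@u,p@v,p[2]])*1000).round(1),'F',np.round(s['force'],1),'open',round(s['opening'],2))
E
python3 -m handwheel '[{"xyz":[0,0,-130],"delta_rot":[0,0,0.397],"hand":0.1},{"xyz":[0,0,-130],"delta_rot":[0,0,0.397],"hand":0.1},{"xyz":[0,0,-130],"delta_rot":[0,0,0.397],"hand":0.1},{"xyz":[0,0,-130],"delta_rot":[0,0,0.397],"hand":0.1},{"xyz":[0,0,-130],"delta_rot":[0,0,0.397],"hand":0.1}]'
python3 -c "
from h import *
where();go((.3,-.36,.36),(.45,-.1,.36),rail(-80,0,200))"
```

```text
time_s: 0.72
position: [0.2151, -0.5855, 0.3582]
tcp_rot: [[0.999, -0.045, -0.001], [-0.045, -0.999, 0.005], [-0.001, -0.005, -1.0]]
force: [-0.3, -0.3, 0.0]
opening: 0.516
grasp_force: 0.0
t 0.725 rail mm [-252.4 -899.2  358.2] F [-0.3 -0.3  0. ] open 0.52
[  74.7 -229.1   -0.9] [-0.0047  0.0011  0.0007]
[ 2.130e+02 -4.955e+02  2.000e-01] [-0.0047  0.0011  0.0007]
[ 173.2 -898.3  162.1] [-0.0047  0.0011  0.0007]
```

```bash
python3 -m handwheel '[{"xyz":[19,-57,0],"delta_rot":[0,0,0],"hand":0.1},{"xyz":[37,-115,0],"delta_rot":[0,0,0],"hand":0.1},{"xyz":[60,-170,0],"delta_rot":[0,0,0],"hand":0.1},{"xyz":[80,-229,0],"delta_rot":[0,0,0],"hand":0.1},{"xyz":[110,-280,0],"delta_rot":[0,0,0],"hand":0.1}]'
python3 -c "
from h import *
where();go((.45,-.1,.36),(.45,.1,.36),rail(-80,0,200))"
```

```text
time_s: 1.35
position: [0.3375, -0.309, 0.3588]
tcp_rot: [[0.999, -0.046, -0.002], [-0.046, -0.999, 0.004], [-0.002, -0.003, -1.0]]
force: [1.0, -0.0, -0.3]
opening: 0.446
grasp_force: 0.0
t 1.35 rail mm [-142.6 -617.4  358.8] F [ 1.  -0.  -0.3] open 0.45
[ 102.8 -213.9   -0.7] [-0.0035  0.0023 -0.0003]
[ 9.370e+01 -4.137e+02  1.000e-01] [-0.0035  0.0023 -0.0003]
[  62.8 -616.9  160.8] [-0.0035  0.0023 -0.0003]
```

```bash
python3 -m handwheel '[{"xyz":[28,-56,0],"delta_rot":[0,0,0],"hand":0.1},{"xyz":[55,-110,0],"delta_rot":[0,0,0],"hand":0.1},{"xyz":[80,-165,0],"delta_rot":[0,0,0],"hand":0.1},{"xyz":[100,-220,0],"delta_rot":[0,0,0],"hand":0.1},{"xyz":[100,-280,0],"delta_rot":[0,0,0],"hand":0.1}]'
python3 -m handwheel '[{"xyz":[0,-60,0],"delta_rot":[0,0,0],"hand":0.1},{"xyz":[0,-120,0],"delta_rot":[0,0,0],"hand":0.1},{"xyz":[-10,-180,0],"delta_rot":[0,0,0],"hand":0.1},{"xyz":[-20,-230,0],"delta_rot":[0,0,0],"hand":0.1},{"xyz":[-20,-280,0],"delta_rot":[0,0,0],"hand":0.1}]'
python3 -c "
from h import *
where();go(rail(-80,0,200),rail(-75,0,23))"
```

```text
time_s: 1.98
position: [0.451, -0.0349, 0.3588]
tcp_rot: [[0.999, -0.045, -0.003], [-0.045, -0.999, 0.001], [-0.003, -0.001, -1.0]]
force: [0.9, 0.8, -0.4]
opening: 0.447
grasp_force: 0.0
time_s: 2.6
position: [0.4414, 0.2454, 0.3587]
tcp_rot: [[0.999, -0.044, -0.004], [-0.044, -0.999, -0.001], [-0.004, 0.002, -1.0]]
force: [1.0, 0.3, -0.0]
opening: 0.452
grasp_force: 0.0
t 2.6 rail mm [-64.  -58.9 358.7] F [ 1.   0.3 -0. ] open 0.45
[-15.3 -59.1 158.7] [0.0015 0.0039 0.0015]
[ -9.6 -59.4 335.7] [0.0015 0.0039 0.0015]
```

```bash
python3 -m handwheel '[{"xyz":[-10,-59,40],"delta_rot":[0,0,0],"hand":0.1},{"xyz":[-14,-59,100],"delta_rot":[0,0,0],"hand":0.1},{"xyz":[-14,-59,160],"delta_rot":[0,0,0],"hand":0.1},{"xyz":[-14,-59,210],"delta_rot":[0,0,0],"hand":0.1},{"xyz":[-14,-59,250],"delta_rot":[0,0,0],"hand":0.1}]'
python3 - <<'E'
from h import *
where();go(rail(-75,0,23))
im=vision.capture("side")[150:360,170:400,::-1]
cv2.imwrite("pics/s1.png",cv2.resize(im,None,fx=2.8,fy=2.8,interpolation=cv2.INTER_CUBIC))
E
```

```text
time_s: 3.22
position: [0.4294, 0.3026, 0.1068]
tcp_rot: [[0.999, -0.044, -0.005], [-0.044, -0.999, -0.002], [-0.005, 0.003, -1.0]]
force: [0.9, 0.0, -0.9]
opening: 0.456
grasp_force: 0.0
t 3.225 rail mm [-78.5  -2.3 106.8] F [ 0.9  0.  -0.9] open 0.46
[ 4.  -2.5 83.8] [0.0026 0.0054 0.0009]
```

View pics/s1.png

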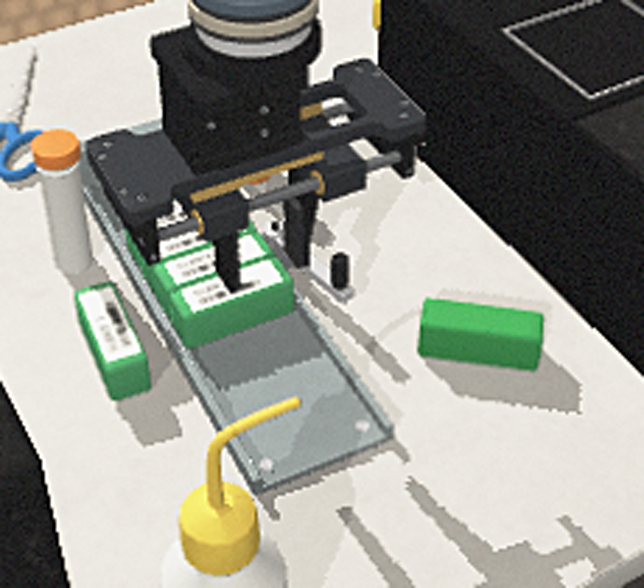

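The jaws are above and behind case 4, with the left tip at (235,285). The body spans across the rail and stays clear of the tube at (57,200). I now descend behind the row.

```bash
python3 -m handwheel '[{"xyz":[4,-2,30],"delta_rot":[0,0.005,0],"hand":0.1},{"xyz":[4,-2,60],"delta_rot":[0,0.005,0],"hand":0.1},{"xyz":[4,-2,78],"delta_rot":[0,0.005,0],"hand":0.1},{"xyz":[4,-2,84],"delta_rot":[0,0.005,0],"hand":0.1},{"xyz":[4,-2,84],"delta_rot":[0,0.005,0],"hand":0.1}]'
python3 - <<'E'
from h import *
where();go(rail(25.5,0,23))
im=vision.capture("side")[150:360,170:400,::-1]
cv2.imwrite("pics/s2.png",cv2.resize(im,None,fx=2.8,fy=2.8,interpolation=cv2.INTER_CUBIC))
E
```

```text
time_s: 3.9
position: [0.4357, 0.3051, 0.0264]
tcp_rot: [[0.999, -0.045, 0.004], [-0.045, -0.999, -0.001], [0.004, 0.0, -1.0]]
force: [-0.2, 0.6, 0.2]
opening: 0.452
grasp_force: 0.0
t 3.9 rail mm [-72.4   0.5  26.4] F [-0.2  0.6  0.2] open 0.45
[97.9  0.6  3.8] [ 0.0004 -0.0041  0.0003]
```

View pics/s2.png

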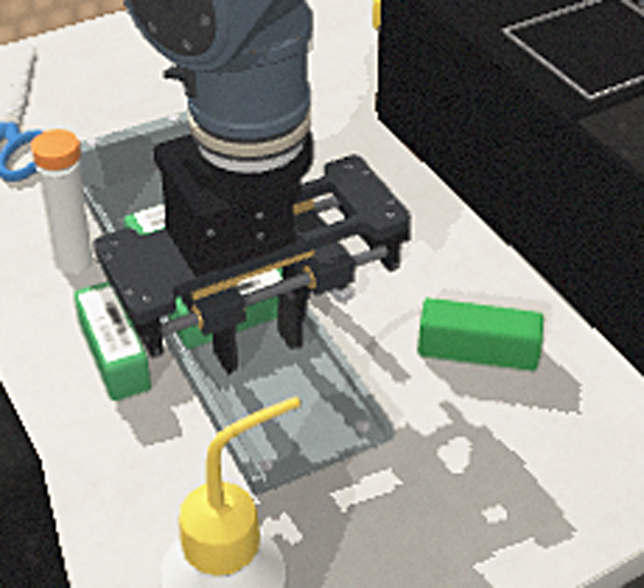

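The fingers, at (228,360) and (290,340), are down in the channel behind case 4. I now make contact gently and push.

```bash
python3 -m handwheel '[{"xyz":[5,0,2],"delta_rot":[0,-0.004,0],"hand":0.1},{"xyz":[10,0,2],"delta_rot":[0,-0.004,0],"hand":0.1},{"xyz":[13,0,2],"delta_rot":[0,-0.004,0],"hand":0.1},{"xyz":[15,0,2],"delta_rot":[0,-0.004,0],"hand":0.1},{"xyz":[17,0,2],"delta_rot":[0,-0.004,0],"hand":0.1}]'
python3 -m handwheel '[{"xyz":[2,0,0],"delta_rot":[0,0,0],"hand":0.1},{"xyz":[4,0,0],"delta_rot":[0,0,0],"hand":0.1},{"xyz":[6,0,0],"delta_rot":[0,0,0],"hand":0.1},{"xyz":[8,0,0],"delta_rot":[0,0,0],"hand":0.1},{"xyz":[10,0,0],"delta_rot":[0,0,0],"hand":0.1}]'
python3 -m handwheel '[{"xyz":[3,0,0],"delta_rot":[0,0,0],"hand":0.1},{"xyz":[6,0,0],"delta_rot":[0,0,0],"hand":0.1},{"xyz":[10,0,0],"delta_rot":[0,0,0],"hand":0.1},{"xyz":[14,0,0],"delta_rot":[0,0,0],"hand":0.1},{"xyz":[17,0,0],"delta_rot":[0,0,0],"hand":0.1}]'
python3 -c "
from h import *
where();go(rail(25.5,0,24))"
```

```text
time_s: 4.58
position: [0.4529, 0.3044, 0.0247]
tcp_rot: [[0.999, -0.045, 0.001], [-0.045, -0.999, -0.0], [0.001, 0.0, -1.0]]
force: [-1.1, -0.1, 0.3]
opening: 0.445
grasp_force: 0.0
time_s: 5.2
position: [0.4631, 0.304, 0.0245]
tcp_rot: [[0.999, -0.045, 0.001], [-0.045, -0.999, -0.0], [0.001, 0.0, -1.0]]
force: [-1.8, -0.3, 0.1]
opening: 0.449
grasp_force: 0.6
time_s: 5.82
position: [0.4804, 0.3033, 0.0247]
tcp_rot: [[0.999, -0.045, 0.001], [-0.045, -0.999, 0.0], [0.001, -0.0, -1.0]]
force: [-0.6, -0.2, 0.2]
opening: 0.447
grasp_force: 0.4
t 5.825 rail mm [-27.7   0.7  24.7] F [-0.6 -0.2  0.2] open 0.45
[53.2  0.7  0.7] [-0.0001 -0.0014  0.    ]
```

```bash
python3 -m handwheel '[{"xyz":[4,0,0],"delta_rot":[0,0,0],"hand":0.1},{"xyz":[8,0,0],"delta_rot":[0,0,0],"hand":0.1},{"xyz":[12,0,0],"delta_rot":[0,0,0],"hand":0.1},{"xyz":[16,0,0],"delta_rot":[0,0,0],"hand":0.1},{"xyz":[20,0,0],"delta_rot":[0,0,0],"hand":0.1}]'
python3 -m handwheel '[{"xyz":[4,0,0],"delta_rot":[0,0,0],"hand":0.1},{"xyz":[8,0,0],"delta_rot":[0,0,0],"hand":0.1},{"xyz":[12,0,0],"delta_rot":[0,0,0],"hand":0.1},{"xyz":[15,0,0],"delta_rot":[0,0,0],"hand":0.1},{"xyz":[17,0,0],"delta_rot":[0,0,0],"hand":0.1}]'
python3 - <<'E'
from h import *
where();go(rail(25.5,0,24))
im=vision.capture("side")[150:360,170:400,::-1]
cv2.imwrite("pics/s3.png",cv2.resize(im,None,fx=2.8,fy=2.8,interpolation=cv2.INTER_CUBIC))
E
```

```text
time_s: 6.45
position: [0.5001, 0.3023, 0.0247]
tcp_rot: [[0.999, -0.045, 0.001], [-0.045, -0.999, -0.0], [0.001, -0.0, -1.0]]
force: [-0.8, -0.6, -0.4]
opening: 0.445
grasp_force: 0.4
time_s: 7.08
position: [0.517, 0.3016, 0.0247]
tcp_rot: [[0.999, -0.045, 0.001], [-0.045, -0.999, -0.0], [0.001, -0.0, -1.0]]
force: [-0.5, 1.3, -0.6]
opening: 0.456
grasp_force: 0.5
t 7.075 rail mm [ 9.   0.7 24.7] F [-0.5  1.3 -0.6] open 0.46
[16.5  0.7  0.7] [-0.     -0.001   0.0001]
```

View pics/s3.png

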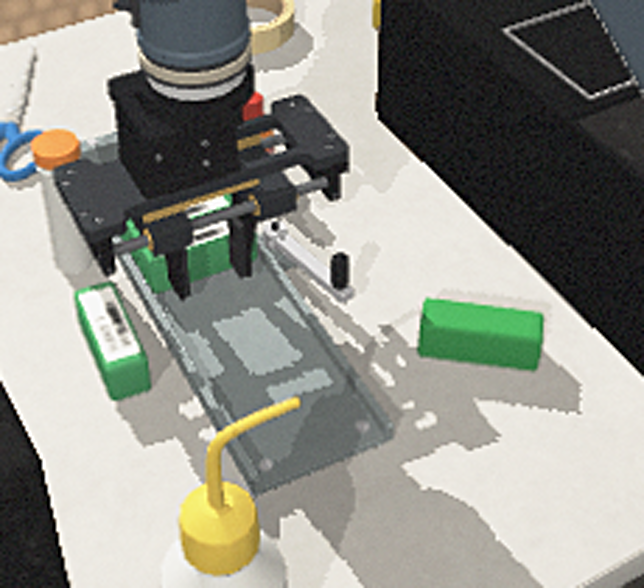

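Run:
```python
from h import *
p=ray("side",(170+57.5/2.8-.5,150+143/2.8-.5),.114)
for q in (p,crop((69,124),.114)):
    d=q-C;print(d@u*1000,d@v*1000)
```

```text
88.56011908988462 77.78191958988621
90.10084922645048 80.10057083316757
```

Both views agree on the tube: its near edge is at rail x of about 72 mm, and the body will end at about 63 mm. I continue and slow down near the stop.

```bash
python3 -m handwheel '[{"xyz":[3,0,0],"delta_rot":[0,0,0],"hand":0.1},{"xyz":[6,0,0],"delta_rot":[0,0,0],"hand":0.1},{"xyz":[8,0,0],"delta_rot":[0,0,0],"hand":0.1},{"xyz":[10,0,0],"delta_rot":[0,0,0],"hand":0.1},{"xyz":[11,0,0],"delta_rot":[0,0,0],"hand":0.1}]'
python3 -m handwheel '[{"xyz":[0.6,0,0],"delta_rot":[0,0,0],"hand":0.1},{"xyz":[1.2,0,0],"delta_rot":[0,0,0],"hand":0.1},{"xyz":[1.8,0,0],"delta_rot":[0,0,0],"hand":0.1},{"xyz":[2.4,0,0],"delta_rot":[0,0,0],"hand":0.1},{"xyz":[3,0,0],"delta_rot":[0,0,0],"hand":0.1}]'
python3 -c "
from h import *
where()"
```

```text
time_s: 7.75
position: [0.528, 0.3011, 0.0248]
tcp_rot: [[0.999, -0.045, 0.001], [-0.045, -0.999, -0.0], [0.001, -0.0, -1.0]]
force: [-2.2, 0.5, 1.5]
opening: 0.447
grasp_force: 1.0
time_s: 8.38
position: [0.5307, 0.3009, 0.0247]
tcp_rot: [[0.999, -0.045, 0.001], [-0.045, -0.999, -0.0], [0.001, 0.0, -1.0]]
force: [-2.1, 0.0, 1.9]
opening: 0.449
grasp_force: 1.1
t 8.375 rail mm [22.7  0.7 24.7] F [-2.1  0.   1.9] open 0.45
```

```bash
python3 -m handwheel '[{"xyz":[0.4,0,0],"delta_rot":[0,0,0],"hand":0.1},{"xyz":[0.8,0,0],"delta_rot":[0,0,0],"hand":0.1},{"xyz":[1.2,0,0],"delta_rot":[0,0,0],"hand":0.1},{"xyz":[1.6,0,0],"delta_rot":[0,0,0],"hand":0.1},{"xyz":[2,0,0],"delta_rot":[0,0,0],"hand":0.1}]'
python3 -c "
from h import *
where()"
```

```text
time_s: 9.0
position: [0.532, 0.3009, 0.0247]
tcp_rot: [[0.999, -0.045, -0.001], [-0.045, -0.999, -0.0], [-0.001, 0.0, -1.0]]
force: [-5.1, 0.8, 3.8]
opening: 0.449
grasp_force: 2.4
t 9.0 rail mm [24.   0.7 24.7] F [-5.1  0.8  3.8] open 0.45
```

```bash
python3 -m handwheel '[{"xyz":[0.4,0,0],"delta_rot":[0,0,0],"hand":0.1},{"xyz":[0.8,0,0],"delta_rot":[0,0,0],"hand":0.1},{"xyz":[1.2,0,0],"delta_rot":[0,0,0],"hand":0.1},{"xyz":[1.6,0,0],"delta_rot":[0,0,0],"hand":0.1},{"xyz":[2,0,0],"delta_rot":[0,0,0],"hand":0.1}]'
python3 -c "
from h import *
where()"
```

```text
time_s: 9.62
position: [0.532, 0.3009, 0.0247]
tcp_rot: [[0.999, -0.045, -0.005], [-0.045, -0.999, -0.001], [-0.004, 0.001, -1.0]]
force: [-8.2, 1.3, 6.8]
opening: 0.45
grasp_force: 4.3
t 9.625 rail mm [24.   0.6 24.7] F [-8.2  1.3  6.8] open 0.45
```

The position stopped advancing while the force rose, so the row is home. Now I back off, rise, shut the hand, and look again.

```bash
python3 -m handwheel '[{"xyz":[-4,0,0],"delta_rot":[0,0,0],"hand":0.1},{"xyz":[-10,0,0],"delta_rot":[0,0,0],"hand":0.1},{"xyz":[-25,0,0],"delta_rot":[0,0,0],"hand":0.1},{"xyz":[-50,0,-10],"delta_rot":[0,0,0],"hand":0.1},{"xyz":[-80,0,-50],"delta_rot":[0,0,0],"hand":0.1}]'
python3 -m handwheel '[{"xyz":[-50,0,-50],"delta_rot":[0,0,0],"hand":0.5},{"xyz":[-90,0,-80],"delta_rot":[0,0,0],"hand":1},{"xyz":[-100,0,-120],"delta_rot":[0,0,0],"hand":1},{"xyz":[-100,0,-120],"delta_rot":[0,0,0],"hand":1},{"xyz":[-100,0,-120],"delta_rot":[0,0,0],"hand":1}]'
python3 - <<'E'
from h import *
where()
im=vision.capture("top")[145:310,170:340,::-1]
cv2.imwrite("pics/t2.png",cv2.resize(im,None,fx=3.6,fy=3.6,interpolation=cv2.INTER_CUBIC))
E
```

```text
time_s: 10.25
position: [0.4525, 0.3036, 0.0732]
tcp_rot: [[0.999, -0.046, -0.003], [-0.046, -0.999, -0.002], [-0.003, 0.002, -1.0]]
force: [0.3, 0.4, 0.6]
opening: 0.447
grasp_force: 0.0
time_s: 10.88
position: [0.3546, 0.3088, 0.1943]
tcp_rot: [[0.999, -0.045, 0.001], [-0.045, -0.999, -0.0], [0.001, 0.0, -1.0]]
force: [-0.1, 0.4, -0.0]
opening: 0.025
grasp_force: 0.0
t 10.875 rail mm [-153.6    0.5  194.3] F [-0.1  0.4 -0. ] open 0.02
```

View pics/t2.png

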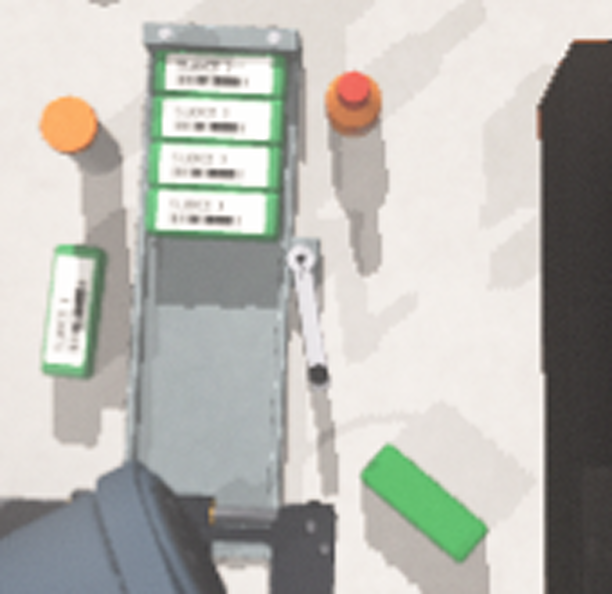

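The row is home and unbroken: case 1 touches the stop at (222,50) and case 4's back edge is at (212,236). Bottle, tube and spare are untouched. The post is at (318,373) and the black box edge at x=541.

Run:
```python
from h import *
R=lambda q:(np.array([(q-C)@u,(q-C)@v])*1000).round(1)
print('c4 back',R(crop((212,236),.04)),'box',R(crop((541,300),0)),R(crop((541,300),.13)),'green',R(crop((390,447),.034)),R(crop((362,478),.034)),'post',R(crop((318,373),.055)),'piv',R(crop((301,258),.029)))
P=np.array([23,-58.])
for d in range(102,-1,-8 if 0 else -17):
    t=np.radians(d);p=P+75*np.array([-np.sin(t),np.cos(t)])
    if d>=45: f=(102-d)/57; c=p-[14.1*f,21.5-1.9*f]
    else: f=(45-d)/45; c=p-[14.1+1.9*f,19.6*(1-f)]
    print(d,p.round(1),c.round(1))
where()
```

```text
c4 back [34.2 -0.8] box [   4.7 -215.4] [  -4.5 -202.2] green [ -94.6 -119.4] [-114.7 -102.5] post [-50.3 -72.6] piv [ 23.4 -57.5]
102 [-50.4 -73.6] [-50.4 -95.1]
85 [-51.7 -51.5] [-55.9 -72.4]
68 [-46.5 -29.9] [-54.9 -50.3]
51 [-35.3 -10.8] [-47.9 -30.6]
34 [-18.9   4.2] [-33.5 -10.6]
17 [ 1.1 13.7] [-14.2   6.3]
0 [23. 17.] [ 7. 17.]
t 10.925 rail mm [-153.6    0.3  193.7] F [-1.3 -1.2 -0.4] open 0.02
```

```bash
python3 -m handwheel '[{"xyz":[30,30,0],"delta_rot":[0,0,0],"hand":1},{"xyz":[65,65,20],"delta_rot":[0,0,0],"hand":1},{"xyz":[100,95,50],"delta_rot":[0,0,0],"hand":1},{"xyz":[103.5,101.5,70],"delta_rot":[0,0,0],"hand":1},{"xyz":[103.5,101.5,80],"delta_rot":[0,0,0],"hand":1}]'
python3 -c "
from h import *
where();go(rail(-50,-101,42))"
```

```text
time_s: 11.55
position: [0.453, 0.2015, 0.112]
tcp_rot: [[0.999, -0.048, -0.004], [-0.048, -0.999, -0.001], [-0.004, 0.001, -1.0]]
force: [-1.1, -0.2, -1.1]
opening: 0.004
grasp_force: 0.0
t 11.55 rail mm [ -50.4 -102.2  112. ] F [-1.1 -0.2 -1.1] open 0.0
[ 0.6 -1.3 70. ] [ 0.0012  0.0039 -0.0025]
```

```bash
python3 -m handwheel '[{"xyz":[0,-1,25],"delta_rot":[0,0.004,-0.0025],"hand":1},{"xyz":[0,-1,45],"delta_rot":[0,0.004,-0.0025],"hand":1},{"xyz":[0,-1,60],"delta_rot":[0,0.004,-0.0025],"hand":1},{"xyz":[0,-1,68],"delta_rot":[0,0.004,-0.0025],"hand":1},{"xyz":[0,-1,69],"delta_rot":[0,0.004,-0.0025],"hand":1}]'
python3 - <<'E'
from h import *
where()
im=vision.capture("side")[150:360,170:400,::-1]
cv2.imwrite("pics/s4.png",cv2.resize(im,None,fx=2.8,fy=2.8,interpolation=cv2.INTER_CUBIC))
E
```

```text
time_s: 12.18
position: [0.4536, 0.204, 0.0453]
tcp_rot: [[0.999, -0.042, 0.004], [-0.042, -0.999, -0.0], [0.004, 0.0, -1.0]]
force: [-0.0, 0.7, 0.2]
opening: 0.006
grasp_force: 0.0
t 12.175 rail mm [-49.9 -99.7  45.3] F [-0.   0.7  0.2] open 0.01
```

View pics/s4.png

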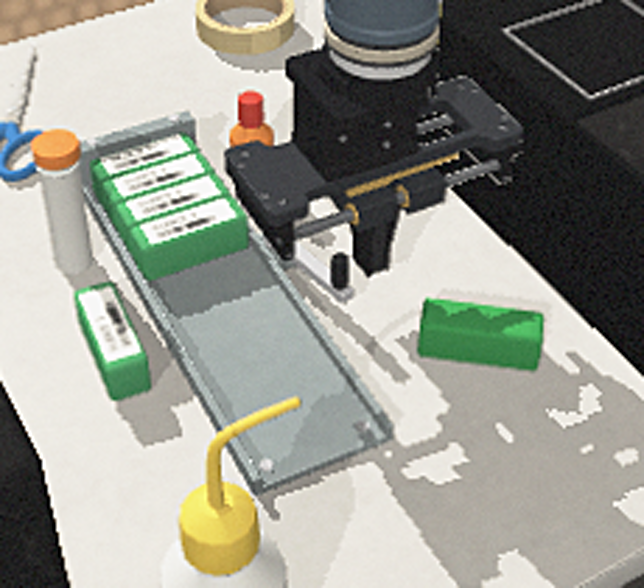

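The row is standing together at the stop. The closed finger at (375,260) is down on the outer side of the black post at (340,272). I now sweep the post along its arc.

```bash
python3 -m handwheel '[{"xyz":[0,-4,2],"delta_rot":[0,-0.004,0.002],"hand":1},{"xyz":[-1,-9,2],"delta_rot":[0,-0.004,0.002],"hand":1},{"xyz":[-3,-15,2],"delta_rot":[0,-0.004,0.002],"hand":1},{"xyz":[-5,-21,2],"delta_rot":[0,-0.004,0.002],"hand":1},{"xyz":[-6,-28,2],"delta_rot":[0,-0.004,0.002],"hand":1}]'
python3 -m handwheel '[{"xyz":[0,-5,0],"delta_rot":[0,0,0],"hand":1},{"xyz":[0,-11,0],"delta_rot":[0,0,0],"hand":1},{"xyz":[1,-17,0],"delta_rot":[0,0,0],"hand":1},{"xyz":[1,-22,0],"delta_rot":[0,0,0],"hand":1},{"xyz":[3,-27,0],"delta_rot":[0,0,0],"hand":1}]'
python3 -c "
from h import *
where();go(rail(-47.9,-30.6,43),rail(-33.5,-10.6,43))"
```

```text
time_s: 12.85
position: [0.449, 0.2325, 0.0437]
tcp_rot: [[0.999, -0.044, 0.001], [-0.044, -0.999, -0.0], [0.001, 0.0, -1.0]]
force: [0.4, -0.8, -0.6]
opening: 0.005
grasp_force: 0.4
time_s: 13.48
position: [0.4529, 0.2592, 0.0436]
tcp_rot: [[0.999, -0.045, 0.0], [-0.045, -0.999, -0.0], [0.0, 0.0, -1.0]]
force: [-0.6, -1.2, 0.6]
opening: 0.01
grasp_force: 0.4
t 13.475 rail mm [-53.1 -44.6  43.6] F [-0.6 -1.2  0.6] open 0.01
[  5.2 -14.    0.6] [ 0.0003 -0.0001  0.0007]
[ 19.6 -34.    0.5] [ 0.0003 -0.0001  0.0007]
```

```bash
python3 -m handwheel '[{"xyz":[2,-7,0],"delta_rot":[0,0,0],"hand":1},{"xyz":[5,-14,0],"delta_rot":[0,0,0],"hand":1},{"xyz":[9,-21,0],"delta_rot":[0,0,0],"hand":1},{"xyz":[14,-28,0],"delta_rot":[0,0,0],"hand":1},{"xyz":[20,-34,0],"delta_rot":[0,0,0],"hand":1}]'
python3 -m handwheel '[{"xyz":[4,-4,0],"delta_rot":[0,0,0],"hand":1},{"xyz":[8,-8,0],"delta_rot":[0,0,0],"hand":1},{"xyz":[12,-11,0],"delta_rot":[0,0,0],"hand":1},{"xyz":[16,-14,0],"delta_rot":[0,0,0],"hand":1},{"xyz":[20,-17,0],"delta_rot":[0,0,0],"hand":1}]'
python3 - <<'E'
from h import *
where();go(rail(7,17,43))
im=vision.capture("side")[150:360,170:400,::-1]
cv2.imwrite("pics/s5.png",cv2.resize(im,None,fx=2.8,fy=2.8,interpolation=cv2.INTER_CUBIC))
E
```

```text
time_s: 14.1
position: [0.4744, 0.2924, 0.0435]
tcp_rot: [[0.999, -0.045, -0.001], [-0.045, -0.999, -0.0], [-0.001, 0.0, -1.0]]
force: [0.8, -1.9, -0.7]
opening: 0.005
grasp_force: 0.6
time_s: 14.72
position: [0.4956, 0.3083, 0.0436]
tcp_rot: [[0.999, -0.045, 0.001], [-0.045, -0.999, -0.0], [0.001, -0.0, -1.0]]
force: [-0.7, -0.9, -0.4]
opening: 0.007
grasp_force: 0.3
t 14.725 rail mm [-12.7   6.4  43.6] F [-0.7 -0.9 -0.4] open 0.01
[ 19.7 -10.6   0.6] [-0.     -0.0006  0.0006]
```

View pics/s5.png

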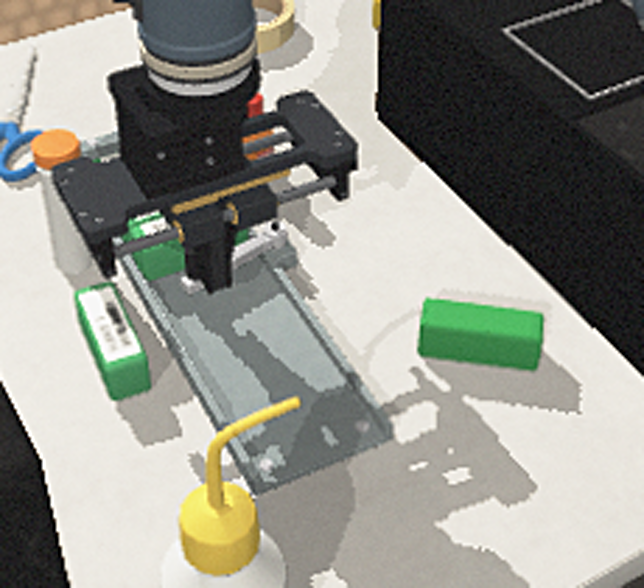

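The keeper bar now reaches across the channel, from its pivot at (280,235) to the finger at (205,280). I push on to its stop.

```bash
python3 -m handwheel '[{"xyz":[4,-3,0],"delta_rot":[0,0,0],"hand":1},{"xyz":[8,-6,0],"delta_rot":[0,0,0],"hand":1},{"xyz":[11,-8,0],"delta_rot":[0,0,0],"hand":1},{"xyz":[14,-9,0],"delta_rot":[0,0,0],"hand":1},{"xyz":[16,-10,0],"delta_rot":[0,0,0],"hand":1}]'
python3 -m handwheel '[{"xyz":[0.6,0,0],"delta_rot":[0,0,0],"hand":1},{"xyz":[1.2,0,0],"delta_rot":[0,0,0],"hand":1},{"xyz":[1.8,0,0],"delta_rot":[0,0,0],"hand":1},{"xyz":[2.4,0,0],"delta_rot":[0,0,0],"hand":1},{"xyz":[3,0,0],"delta_rot":[0,0,0],"hand":1}]'
python3 -c "
from h import *
where()"
```

```text
time_s: 15.4
position: [0.5121, 0.3173, 0.0437]
tcp_rot: [[0.999, -0.045, 0.001], [-0.045, -0.999, -0.0], [0.001, 0.0, -1.0]]
force: [-0.8, -1.0, -0.7]
opening: 0.006
grasp_force: 0.3
time_s: 16.02
position: [0.515, 0.3173, 0.0437]
tcp_rot: [[0.999, -0.045, 0.001], [-0.045, -0.999, 0.0], [0.001, -0.0, -1.0]]
force: [-0.1, 0.7, 0.0]
opening: 0.004
grasp_force: 0.4
t 16.025 rail mm [ 6.2 16.3 43.7] F [-0.1  0.7  0. ] open 0.0
```

```bash
python3 -m handwheel '[{"xyz":[0.5,0,0],"delta_rot":[0,0,0],"hand":1},{"xyz":[1,0,0],"delta_rot":[0,0,0],"hand":1},{"xyz":[1.5,0,0],"delta_rot":[0,0,0],"hand":1},{"xyz":[2,0,0],"delta_rot":[0,0,0],"hand":1},{"xyz":[2.5,0,0],"delta_rot":[0,0,0],"hand":1}]'
python3 -c "
from h import *
where()"
```

```text
time_s: 16.65
position: [0.5161, 0.3172, 0.0436]
tcp_rot: [[0.999, -0.045, -0.002], [-0.045, -0.999, -0.0], [-0.002, 0.0, -1.0]]
force: [-5.2, 1.7, 2.2]
opening: 0.004
grasp_force: 2.5
t 16.65 rail mm [ 7.4 16.2 43.6] F [-5.2  1.7  2.2] open 0.0
```

```bash
python3 -m handwheel '[{"xyz":[0.5,0,0],"delta_rot":[0,0,0],"hand":1},{"xyz":[1,0,0],"delta_rot":[0,0,0],"hand":1},{"xyz":[1.5,0,0],"delta_rot":[0,0,0],"hand":1},{"xyz":[1.5,0,0],"delta_rot":[0,0,0],"hand":1},{"xyz":[1.5,0,0],"delta_rot":[0,0,0],"hand":1}]'
python3 -m handwheel '[{"xyz":[-3,0,0],"delta_rot":[0,0,0],"hand":1},{"xyz":[-6,0,0],"delta_rot":[0,0,0],"hand":1},{"xyz":[-15,0,0],"delta_rot":[0,0,0],"hand":1},{"xyz":[-40,0,-10],"delta_rot":[0,0,0],"hand":1},{"xyz":[-70,0,-50],"delta_rot":[0,0,0],"hand":1}]'
python3 -m handwheel '[{"xyz":[-40,0,-60],"delta_rot":[0,0,0],"hand":1},{"xyz":[-80,0,-110],"delta_rot":[0,0,0],"hand":1},{"xyz":[-100,0,-130],"delta_rot":[0,0,0],"hand":1},{"xyz":[-100,0,-130],"delta_rot":[0,0,0],"hand":1},{"xyz":[-100,0,-130],"delta_rot":[0,0,0],"hand":1}]'
python3 - <<'E'
from h import *
where()
im=vision.capture("top")[145:310,170:340,::-1]
cv2.imwrite("pics/t3.png",cv2.resize(im,None,fx=3.6,fy=3.6,interpolation=cv2.INTER_CUBIC))
E
```

```text
time_s: 17.27
position: [0.5162, 0.3171, 0.0436]
tcp_rot: [[0.999, -0.045, -0.004], [-0.045, -0.999, -0.001], [-0.004, 0.001, -1.0]]
force: [-6.1, 2.7, 3.7]
opening: 0.004
grasp_force: 3.5
time_s: 17.9
position: [0.4473, 0.3192, 0.0922]
tcp_rot: [[0.999, -0.046, -0.003], [-0.046, -0.999, -0.002], [-0.003, 0.002, -1.0]]
force: [0.3, -0.2, 1.6]
opening: 0.003
grasp_force: 0.0
time_s: 18.52
position: [0.3494, 0.3246, 0.2232]
tcp_rot: [[0.999, -0.045, 0.002], [-0.045, -0.999, -0.0], [0.002, -0.0, -1.0]]
force: [0.4, -0.1, 0.3]
opening: 0.004
grasp_force: 0.0
t 18.525 rail mm [-159.5   16.   223.2] F [ 0.4 -0.1  0.3] open 0.0
```

View pics/t3.png

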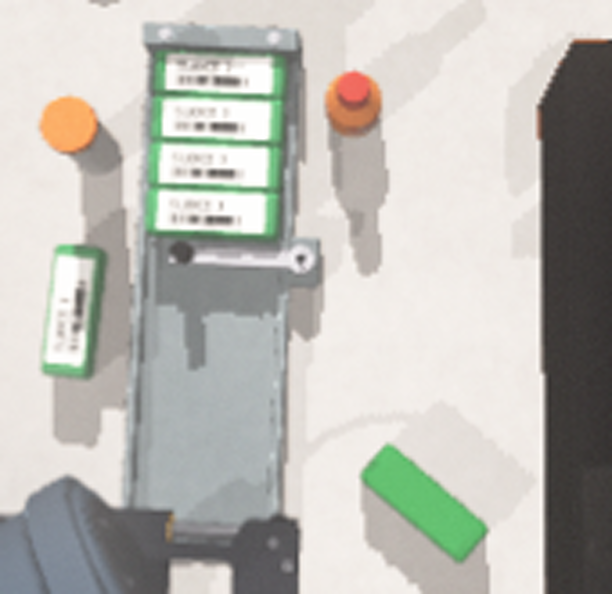

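The row is still home against the stop. The keeper lies square across the channel behind case 4, with its post at (182,252) and pivot at (301,258). Everything else is in place and the robot is clear.

```bash
python3 -c "
from rig import workorder
print(workorder.hand_in())"
```

```text
the job is handed in; nothing more can be done
None
```

The four cases are home against the end stop as one row, the keeper is closed to its stop behind case 4, nothing else was moved, and the job was handed in at about 18.6 s.

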